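# Shut the open biscuit tin and book it out with the code scanner

### The arm

A 7-joint arm with a two-finger parallel gripper is mounted at the origin on a cart in front of the work surface, level with it; the furniture and walls round the work are solid. World frame = base frame: x ahead of the robot, y to its left, z up, the work surface at z = 0. Lengths are in m, angles in rad, forces in N, time in s.
With the tool pointing down it reaches from about 0.425 to 0.825 m from the base axis. Payload 3.6 kg.
Tool frame: the origin (TCP) lies between the finger pads; the fingertips stand 11 mm ahead of it and the grasp point (between the pads) lies 8 mm behind it (tips_ahead is the distance from the TCP to the fingertips, in m); z points along the fingers, y is the line along which they close (so a half turn about z gives the same grasp; the last joint's range is limited). The gripper opens to 85 mm and grips with 20 to 120 N. Pads are 22 mm wide; open, the fingers measure 114 mm over their backs; the gripper's body (76 mm by 85 mm) begins 54 mm behind the grasp point. The pads swing forward as they close: fully open they stand 13 mm farther back than shut.
Start: joints at [1.204, 0.615, -0.013, 1.423, 0.008, 1.103, -0.04], TCP at [0.217, -0.613, 0.242] pointing down, gripper open.
Joint ranges: [-3.12, 3.12], [-0.3, 2.06], [-1.34, 1.32], [0.26, 2.42], [-1.36, 4.5], [0.01, 1.98], [-2.84, 2.84]. Speed limits (rad/s): [2.79, 2.79, 3.14, 3.14, 3.14, 3.14, 3.14].

### API

Orientations are given as a unit quaternion [x, y, z, w].
In Python, from plant import state, read_camera, camera_params, sign_off, recognise, spot_point, tips_ahead gives the robot as it stands.
- The arm moves only by the tool move_arm, never from a script. Its argument "increments" is a list of rows, each an object with "dp": the shift along the tool's x, y, z each as a share of 0.12 m, from -1 to 1, a list of three; "rot": the turn, a rotation vector about the tool's x, y, z each as a share of 90 degrees, from -1 to 1, a list of three; "gripper": the closure, from -1 (fully open) to 1 (shut). A call has 1 to 12 rows; each row is the pose to reach, as a shift and turn from the pose commanded when the call began, along the tool's axes at that moment; what a row does not reach only later rows make up. A row lasts 1/12 s, in which the tool goes at most 41.7 mm and 7.16 degrees, less where a joint would pass 70% of its speed; a pose out of reach is approached as far as the arm can. A call with a number of a shift or a turn outside -1 to 1 is refused whole. A call with a gripper value outside its range is refused whole. The fingers move at their own pace and stop on an object; "grip_force" is the grip in N (left out, the last holds). Time passes only in rows, so rows that repeat a pose let the fingers close. It gives the time, the measured TCP pose, the force, the opening and the grip force at its end, in the units of the state.
- state(): the state, without advancing time (a new reading comes with each control period).
- read_camera(name): name is "scene" or "top" or "wrist"; returns the picture (480x640x3 uint8, red, green, blue); there is no depth.
- camera_params(name): a dict with "camera_matrix" (3x3 intrinsics, pixels), "xyz" and "rotation" of the camera in the world. Camera axes: x right, y up, looking along -z (the intrinsics and any distortion apply to the point x, -y, -z); pixel columns grow to the right and rows downward; lengths in m; the calibration is good to about 2 mm. The wrist camera is an equidistant fisheye: a pixel r from the principal point sees the ray r / f radians off the axis. A picture is of the moment at which its call begins: read the wrist's pose just before it. camera_params takes no time and is no camera call; for the wrist camera it gives the pose at the moment of the call.
- sign_off(): hands the job in; it is judged then, once.
Trained networks look in the newest picture that a camera, given by its name, has taken for a name from the list of things; names that differ only in an ending like _2 or _b are one class to them, and where a whole thing is asked for, a point or a joint stands for the part that bears it (a point fixed in the world has none). Each returns a list of dicts, best first, with "confidence" (0 to 1); they miss things now and then, are a little off and sometimes report something else, mostly with a low value. They report only what shows in the picture. A call takes as long as a camera call.
- recognise(camera, thing): "box" ([left, top, width, height] in pixels, round what is visible of it).
- spot_point(camera, thing): "centre" ([column, row] in pixels: a listed point, or the origin of a listed thing).
The state is a dict: "time_s": time; "joint_positions": joint angles; "qd": joint speeds; "tau": joint torques, N m; "position": TCP position; "eef_rot": TCP orientation; "ft_force": force on the tool from outside, world axes, zero at the start; "wrist_torque": the same for the moment, N m; "finger_gap": finger opening in m; "finger_force": force on a finger pad.
Only numpy, scipy, OpenCV 4.12 (cv2) and the standard library are available. Lean on these libraries where they do the work, as an engineer would, in place of code of your own. Each camera call takes 0.05 s, during which the arm holds its last target. There are 200 camera calls.

### The job

One of the two teal biscuit tins has been left open: shut its lid, then take the pistol scanner out of its charging cradle, gripped so that its trigger is squeezed, and scan the code on that tin's lid, holding the beam still on the middle of the code for about two seconds from roughly a hand's width away, looking well down at it rather than skimming across. Do not scan the other tin. Lay the scanner back in its cradle the way it lay and let go, with both tins shut and the tubs, timer and glass left where they stand.

Things in the scene. Friction and masses are not known exactly. Their poses are not given: they have to be found in the camera images.
- scanner: pistol-shaped code scanner, yellow head, black grip, red trigger, 0.16 kg, lying on its side. Origin: inside the grip behind the trigger's middle, near its centre of mass; x is the beam's direction, y from grip to head, z across it (up as it lies). Grip: x -0.018 to 0.014, y -0.094 to 0.026, z +-0.016. Head: x -0.045 to 0.088, y 0.023 to 0.073, z +-0.025
- scanner_window (a point): centre of the dark red window at the nose, at (0.088, 0.048, 0) in the scanner's frame; the beam leaves along +x, the axes are the scanner's. It reads a code 40 to 160 mm ahead, within 15 mm of the beam's line, at up to 60 degrees from the label's normal
- scanner_trigger (a joint): trigger travel, m: 0 out, 0.006 squeezed flush with the grip, pulled above 0.004; spring of 1 to 4 N. It stands out to x = 0.020 on the front of the grip, y +-0.013, z +-0.007 in the scanner's frame. To squeeze it, close on the grip front to back (along the scanner's x) at its origin: 38 mm wide, 32 mm squeezed
- cradle: low grey charging cradle, 124 x 222 mm, fixed; the scanner lies in it on its side. Base 9 mm thick. Origin: on the table under the lying scanner's origin, axes parallel to the scanner's. A wall at y = 0.076 lies past the head, the grip's end lies between two cheeks (y -0.079 to -0.053); both reach z = 0.044 and leave 6 mm play. Open down to the base round the trigger
- cradle_seat (a point): where the scanner's origin lies when it is home in the cradle, 40 mm above the table; axes as the cradle's
- tin_1: teal hinged biscuit tin, 121 x 164 x 63 mm (front-back x side-side x height), full, fixed to the table; identical to the other, either may stand left or right. Origin: centre of its underside; x points from the front lip (x = -0.061) to the hinge side, z up. The shut lid's top is at z = 0.063 and spans x -0.055 to 0.058, y +-0.082
- tin_2: teal hinged biscuit tin, 121 x 164 x 63 mm (front-back x side-side x height), full, fixed to the table; identical to the other, either may stand left or right. Origin: centre of its underside; x points from the front lip (x = -0.061) to the hinge side, z up. The shut lid's top is at z = 0.063 and spans x -0.055 to 0.058, y +-0.082
- tin_1_lid (a joint): lid of tin_1, rad: 0 fully shut, 1.57 upright, 1.92 leaning back against its stop. Hinge along the tin's y at x = 0.059, z = 0.060; the free edge is 115 mm from the hinge. No catch; the hinge is stiff, so the lid stays wherever it is left and must be pushed all the way down (about 1 N at the free edge)
- tin_2_lid (a joint): lid of tin_2, rad: 0 fully shut, 1.57 upright, 1.92 leaning back against its stop. Hinge along the tin's y at x = 0.059, z = 0.060; the free edge is 115 mm from the hinge. No catch; the hinge is stiff, so the lid stays wherever it is left and must be pushed all the way down (about 1 N at the free edge)
- tin_1_label (a point): centre of the 46 mm white paper label with a 35 mm black square code, stuck on the top of tin_1's lid, 12 mm to the front of the tin's origin; its z axis is the label's outward normal (up when the lid is shut, to the back when the lid is open)
- tin_2_label (a point): centre of the 46 mm white paper label with a 35 mm black square code, stuck on the top of tin_2's lid, 12 mm to the front of the tin's origin; its z axis is the label's outward normal (up when the lid is shut, to the back when the lid is open)
- timer: red and white wind-up kitchen timer, 62 mm wide, 58 mm high, a bystander; origin: centre of its underside
- red_tub: red sprinkle tub with white cap, 44 mm wide, 70 mm high, a bystander; origin: centre of its underside
- yellow_tub: yellow sprinkle tub with white cap, 44 mm wide, 70 mm high, a bystander; origin: centre of its underside
- glass: clear drinking glass, 81 mm wide, 91 mm high, a bystander; origin: centre of its underside

How it is judged:
By the outcome, as a careful person would: the job done as asked, in the order asked, and still so for the second after the job is handed in, with the robot touching nothing.
It also fails if it takes over 69 s, if anything falls off the work surface, if the arm or the gripper's body presses on something with over 40 N, if the wrist force passes 120 N, or if a joint passes its speed limit or range.

## Working session

There is one attempt and no reset: what is moved stays moved. The work goes in short steps, Python scripts to look and compute and a tool call to move; the robot and the scene stay as the last step left them, time stands still between calls to the robot, and variables do not carry over. Pictures are saved under pics/ and viewed, at most 10 in all, crops included, and the job is handed in when it is done.

Besides the shell and the picture viewer there is one more tool, called after "Emit:" by a JSON object that holds its "name" and its "arguments", one argument or row to a line. move_arm: Moves the arm, as the interface text tells. Its arguments: {"type":"object","properties":{"increments":{"type":"array"},"grip_force":{"type":"number"}},"required":["increments"]}

```bash
mkdir -p pics; ls; python3 - <<'E'
from plant import *
import cv2,numpy as np
s=state();print(s['time_s'],s['position'],s['eef_rot'],s['finger_gap'],tips_ahead)
for c in ['scene','top']:
    im=read_camera(c);cv2.imwrite(f'pics/{c}.png',im[:,:,::-1])
    p=camera_params(c);print(c,p)
    for t in ['scanner','cradle_seat','scanner_trigger','scanner_window','cradle','tin_1','tin_1_label','tin_1_lid','timer','red_tub','yellow_tub','glass']:
        print(t,[(np.round(d['centre']),round(d['confidence'],2)) for d in spot_point(c,t)[:3]],[(np.round(d['box']),round(d['confidence'],2)) for d in recognise(c,t)[:2]])
E
```

```text
pics
0.0 [ 0.21642189 -0.61211849  0.24111334] [ 9.85593452e-01  1.69126721e-01 -2.22507771e-04 -1.28488180e-03] 0.08547385024651923 0.011
scene {'camera_matrix': array([[453.23010183,   0.        , 310.56543807],
       [  0.        , 453.23010183, 245.92288502],
       [  0.        ,   0.        ,   1.        ]]), 'xyz': array([-0.12617813,  0.69064069,  0.90864027]), 'rotation': array([-0.15655537,  0.39283175,  0.84740596, -0.32105571])}
scanner [(array([372., 226.]), 0.64)] [(array([342., 202.,  44.,  38.]), 0.86), (array([273., 222.,  68.,  89.]), 0.45)]
cradle_seat [(array([373., 222.]), 0.79)] [(array([344., 204.,  45.,  51.]), 0.63)]Traceback (most recent call last):
  File "<stdin>", line 8, in <module>
ValueError: it knows: cradle, cradle_seat, glass, red_tub, scanner, scanner_window, timer, tin, tin_1_label, tin_2_label, yellow_tub
```

```bash
python3 - <<'E'
from plant import *
import cv2,numpy as np
np.set_printoptions(suppress=True)
for c in ['scene','top']:
    im=read_camera(c);cv2.imwrite(f'pics/{c}.png',im[:,:,::-1])
    p=camera_params(c);print(c,p)
    for t in ['scanner','cradle_seat','scanner_window','tin_1','tin_1_label','timer','red_tub','yellow_tub','glass']:
        try: print(t,[(np.round(d['centre']),round(d['confidence'],2)) for d in spot_point(c,t)[:3]])
        except Exception as e: print(t,e)
print(state()['time_s'])
E
```

```text
scene {'camera_matrix': array([[453.23010183,   0.        , 310.56543807],
       [  0.        , 453.23010183, 245.92288502],
       [  0.        ,   0.        ,   1.        ]]), 'xyz': array([-0.12617813,  0.69064069,  0.90864027]), 'rotation': array([-0.15655537,  0.39283175,  0.84740596, -0.32105571])}
scanner [(array([371., 224.]), 0.9)]
cradle_seat [(array([371., 223.]), 0.77)]
scanner_window [(array([342., 230.]), 0.57)]
tin_1 [(array([237., 341.]), 0.97), (array([307., 289.]), 0.76)]
tin_1_label [(array([296., 244.]), 0.57), (array([296., 229.]), 0.44)]
timer [(array([237., 286.]), 0.94)]
red_tub [(array([284., 244.]), 0.61)]
yellow_tub [(array([285., 242.]), 0.59), (array([294., 230.]), 0.52)]
glass [(array([432., 230.]), 0.91)]
top {'camera_matrix': array([[508.39302494,   0.        , 324.05199519],
       [  0.        , 508.39302494, 237.25837829],
       [  0.        ,   0.        ,   1.        ]]), 'xyz': array([ 0.40151379, -0.05396693,  1.16552361]), 'rotation': array([-0.04585865,  0.03971063,  0.70660663, -0.7050015 ])}
scanner [(array([490., 317.]), 0.63), (array([430., 251.]), 0.58)]
cradle_seat [(array([431., 253.]), 0.6), (array([340., 174.]), 0.37)]
scanner_window [(array([393., 230.]), 0.57)]
tin_1 [(array([293., 259.]), 0.93), (array([177., 258.]), 0.89)]
tin_1_label [(array([285., 231.]), 0.72)]
timer [(array([239., 197.]), 0.66)]
red_tub [(array([338., 178.]), 0.8)]
yellow_tub [(array([362., 170.]), 0.84)]
glass [(array([490., 319.]), 0.56)]
1.25
```

View pics/scene.png

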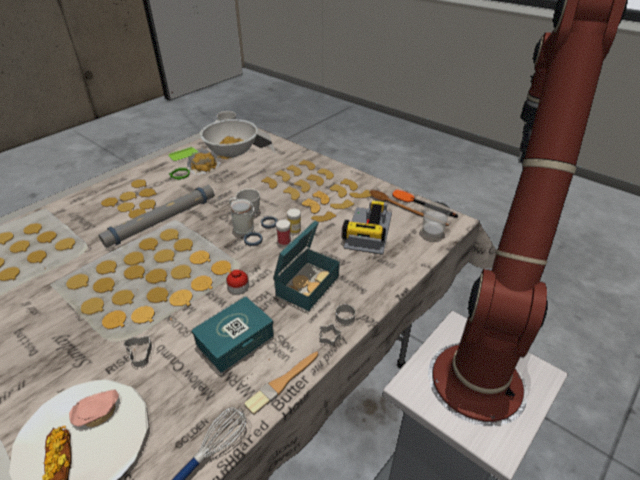

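View pics/top.png

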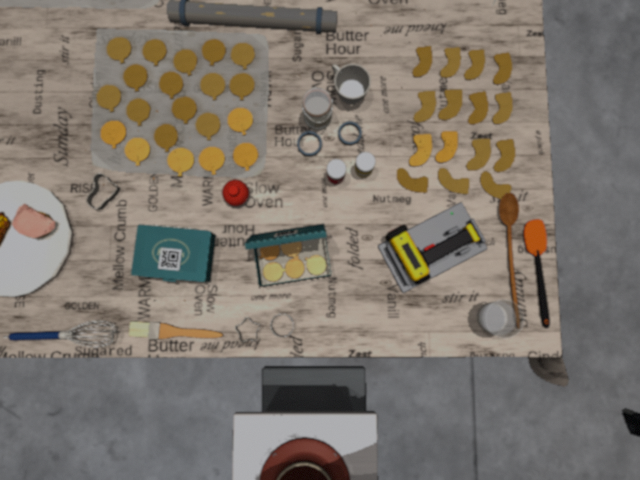

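```bash
cat > h.py <<'E'
import numpy as np,cv2
from scipy.spatial.transform import Rotation as R
from plant import *
np.set_printoptions(suppress=True,precision=4)
def ray(c,px,p=None):
    p=p or camera_params(c);K=p['camera_matrix']
    x=(px[0]-K[0,2])/K[0,0];y=(px[1]-K[1,2])/K[1,1]
    if c=='wrist':
        r=np.hypot(x,y);v=np.array([np.sin(r)*x/r,-np.sin(r)*y/r,-np.cos(r)])
    else: v=np.array([x,-y,-1])
    return np.array(p['xyz']),R.from_quat(p['rotation']).apply(v)
def at(c,px,z,p=None):
    o,d=ray(c,px,p);return o+d*(z-o[2])/d[2]
def proj(c,P,p=None):
    p=p or camera_params(c);K=p['camera_matrix']
    v=R.from_quat(p['rotation']).inv().apply(np.array(P)-p['xyz']);a=np.array([v[0],-v[1]]);w=-v[2]
    if c=='wrist': a=a/np.linalg.norm(a)*np.arctan2(np.linalg.norm(a),w)
    else: a=a/w
    return K[:2,:2]@a+K[:2,2]
def tri(a,b):
    (o1,d1),(o2,d2)=a,b
    t=np.linalg.lstsq(np.c_[d1,-d2],o2-o1,rcond=None)[0];p,q=o1+t[0]*d1,o2+t[1]*d2
    return (p+q)/2,np.linalg.norm(p-q)
E
python3 - <<'E'
from h import *
im=cv2.imread('pics/top.png')
a=cv2.resize(im[215:300,225:345],None,fx=3.3,fy=3.3,interpolation=cv2.INTER_CUBIC)
b=cv2.resize(im[190:305,370:500],None,fx=3,fy=3,interpolation=cv2.INTER_CUBIC)
o=np.zeros((640,396,3),np.uint8)[:a.shape[0]+b.shape[0]]
o=np.zeros((a.shape[0]+b.shape[0]-0,400,3),np.uint8);o[:a.shape[0],:a.shape[1]]=a;o[a.shape[0]:,:b.shape[1]]=b
o=o[:600] ;print(a.shape,b.shape);o2=np.zeros((345,800,3),np.uint8);o2[:a.shape[0],:a.shape[1]]=a;o2[:345,400:400+b.shape[1]]=b;cv2.imwrite('pics/crop1.png',o2)
print('tin open',at('top',(293,259),0.0),tri(ray('top',(293,259)),ray('scene',(307,289))))
print('tin shut',at('top',(177,258),0.),tri(ray('top',(177,258)),ray('scene',(237,341))))
print('scanner',at('top',(430,251),.04),tri(ray('top',(430,251)),ray('scene',(371,224))))
print('seat',at('top',(431,253),.04),'window',at('top',(393,230),.04),tri(ray('top',(393,230)),ray('scene',(342,230))))
for n,a,b,z in [('timer',(239,197),(237,286),0),('red',(338,178),(284,244),0),('yel',(362,170),(294,230),0),('glass',(490,319),(432,230),0)]:
    print(n,at('top',a,z),at('scene',b,z))
E
```

```text
(280, 396, 3) (345, 390, 3)
tin open [0.4932 0.0275 0.    ] (array([ 0.4949,  0.0289, -0.0114]), np.float64(0.002014145866128666))
tin shut [0.4962 0.295  0.    ] (array([0.4944, 0.2917, 0.0072]), np.float64(0.00314336803847568))
scanner [ 0.5071 -0.2793  0.04  ] (array([ 0.5056, -0.2812,  0.0369]), np.float64(0.004503301095350723))
seat [ 0.5026 -0.2814  0.04  ] window [ 0.5544 -0.1982  0.04  ] (array([ 0.5546, -0.1989,  0.0362]), np.float64(0.0007548581700775582))
timer [0.6386 0.1545 0.    ] [0.6455 0.1592 0.    ]
red [ 0.6831 -0.0769  0.    ] [ 0.6753 -0.0612  0.    ]
yel [ 0.702  -0.1332  0.    ] [ 0.7007 -0.1337  0.    ]
glass [ 0.3563 -0.4185  0.    ] [ 0.3624 -0.4266  0.    ]
```

View pics/crop1.png

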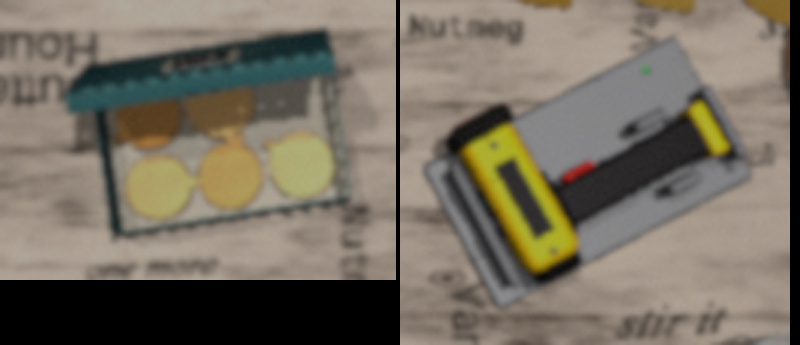

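```bash
python3 - <<'E'
from h import *
from scipy.optimize import least_squares
pp=camera_params('top')
c=lambda u,v:np.array([225+u/3.3,215+v/3.3]); d=lambda u,v:np.array([370+(u-400)/3,190+v/3])
FL,FR,EL,ER,HL,HR=c(115,237),c(347,203),c(70,110),c(338,72),c(100,66),c(326,32)
def pts(q):
    x,y,a,th=q;M=lambda X,Y,Z:np.array([x+X*np.cos(a)-Y*np.sin(a),y+X*np.sin(a)+Y*np.cos(a),Z])
    ex,ez=.059-.115*np.cos(th),.060+.115*np.sin(th)
    return [M(-.061,.08,.055),M(-.061,-.08,.055),M(ex,.082,ez),M(ex,-.082,ez)]
obs=[FL,FR,EL,ER]
for th0 in (1.0,1.6):
    r=least_squares(lambda q:np.concatenate([proj('top',P,pp)-o for P,o in zip(pts(q),obs)]),[.5,.03,0,th0]);print(r.x,r.fun)
x=r.x
ps=camera_params('scene');print('scene edges',[proj('scene',P,ps) for P in pts(x)])
# scanner
N,Rr,G=d(480,118),d(557,272),d(712,128)
n,rr,g=at('top',N,.06),at('top',Rr,.06),at('top',G,.056)
print(n,rr,g,np.linalg.norm(n-rr)); u=(n-rr)[:2];print('yaw from head',np.arctan2(u[1],u[0]))
hc=(n+rr)/2; v=(hc-g)[:2];print('grip dir',np.arctan2(v[1],v[0])-np.pi/2)
# fit cradle corners: base plate at z=.009: 
cc=[at('top',d(*q),.009) for q in ((428,168),(672,38),(750,172),(505,305))];print(cc)
im=cv2.imread('pics/scene.png');cv2.imwrite('pics/crop2.png',np.hstack([cv2.resize(im[215:315,265:350],None,fx=4.6,fy=4.6,interpolation=cv2.INTER_CUBIC),cv2.resize(im[190:270,330:412][:80],(391,460),interpolation=cv2.INTER_CUBIC)]))
E
```

```text
[0.4999 0.0269 0.1382 1.1587] [-1.0157 -0.0619  1.4377 -0.0588 -0.6056  0.0639  0.2218  0.0185]
[0.4999 0.0269 0.1382 1.1587] [-1.0157 -0.0619  1.4377 -0.0588 -0.6056  0.0639  0.2218  0.0185]
scene edges [array([308.0688, 297.3798]), array([340.0993, 262.5753]), array([282.3604, 255.3416]), array([318.3455, 222.1094])]
[ 0.5531 -0.2037  0.06  ] [ 0.4408 -0.257   0.06  ] [ 0.5458 -0.3736  0.056 ] 0.12433135037433937
yaw from head 0.4435681861494197
grip dir 0.32834857423603436
[array([ 0.5218, -0.1703,  0.009 ]), array([ 0.6217, -0.3591,  0.009 ]), array([ 0.5181, -0.4147,  0.009 ]), array([ 0.4179, -0.2267,  0.009 ])]
```

View pics/crop2.png

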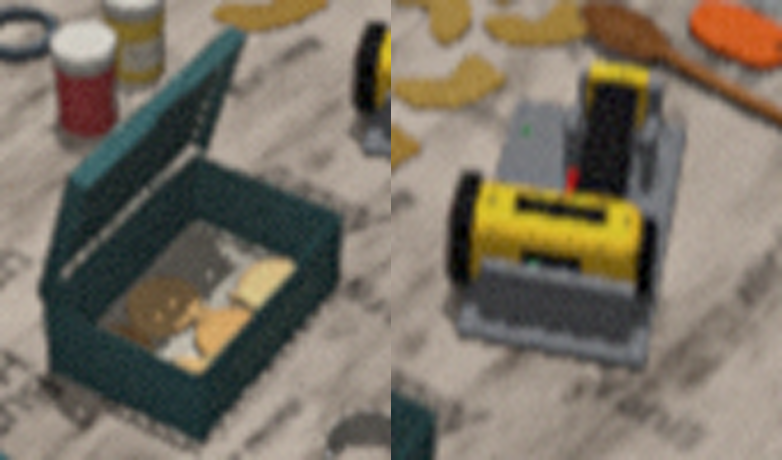

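```bash
cat >> h.py <<'E'
def rows(targets,start=None,q=None):
    s=state();p0=np.array(s['position'] if start is None else start);A=R.from_quat(s['eef_rot'] if q is None else q)
    for t in targets: print(np.round(A.inv().apply(np.array(t)-p0)/.12,3).tolist())
TIN=np.array([.4999,.0269]);TA=.138
def tin(X,Y,Z):
    c,s=np.cos(TA),np.sin(TA);return np.array([TIN[0]+X*c-Y*s,TIN[1]+X*s+Y*c,Z])
E
python3 - <<'E'
from h import *
s=state();p=np.array(s['position']);print(s['joint_positions'],p)
pre=tin(.080,0,.29)
print('total',pre-p,np.linalg.norm(pre-p)); rows([pre])
n=6;
print('per step /5');a=R.from_quat(s['eef_rot']).inv().apply(pre-p)/.12;print(a,a/4,a/5,a/6)
print('sweep from pre')
T=[tin(.062,0,.185)]
for th,over in ((1.16,.012),(1.0,0.0),(.85,0),(.7,0),(.55,0),(.4,0),(.25,0),(.12,0),(.0,0),(0,-.004)):
    r=.1;d=.003+.011*np.sin(th)+over
    T.append(tin(.059-r*np.cos(th)+d*np.sin(th),0,.060+r*np.sin(th)+d*np.cos(th)+.011))
for t in T: print(t,end=' ');rows([t],start=T[0],q=s['eef_rot'])
print('pre->T0');rows([T[0]],start=pre)
E
```

```text
[ 1.2045  0.6149 -0.0126  1.4234  0.0081  1.1034 -0.0404] [ 0.2167 -0.6128  0.2423]
total [0.3625 0.6507 0.0477] 0.7463894672797141
[4.656, -4.105, -0.397]
per step /5
[ 4.6557 -4.1054 -0.3972] [ 1.1639 -1.0263 -0.0993] [ 0.9311 -0.8211 -0.0794] [ 0.7759 -0.6842 -0.0662]
sweep from pre
[0.5613 0.0354 0.185 ] [0.0, 0.0, 0.0]
[0.5416 0.0327 0.1727] [-0.163, -0.033, 0.103]
[0.515  0.029  0.1618] [-0.381, -0.078, 0.194]
[0.5014 0.0271 0.1536] [-0.494, -0.101, 0.262]
[0.489  0.0254 0.1431] [-0.596, -0.122, 0.349]
[0.4784 0.0239 0.1307] [-0.683, -0.14, 0.452]
[0.4699 0.0227 0.1167] [-0.753, -0.154, 0.57]
[0.4638 0.0219 0.1013] [-0.804, -0.165, 0.698]
[0.4605 0.0214 0.0873] [-0.831, -0.17, 0.815]
[0.4593 0.0213 0.074 ] [-0.841, -0.172, 0.925]
[0.4593 0.0213 0.07  ] [-0.841, -0.172, 0.958]
pre->T0
[-0.147, -0.03, 0.875]
```

Emit:
{"name": "move_arm", "arguments": {
  "increments": [
    {"dp": [0.3,-0.27,-0.2],"rot": [0,0,0],"gripper": 1},
    {"dp": [0.6,-0.5,-0.4],"rot": [0,0,0],"gripper": 1},
    {"dp": [0.93,-0.82,-0.4],"rot": [0,0,0],"gripper": 1},
    {"dp": [0.93,-0.82,-0.4],"rot": [0,0,0],"gripper": 1}
  ]
}}

```text
time_s: 1.58
position: [0.2912, -0.4807, 0.2917]
eef_rot: [0.985, 0.17, 0.001, 0.001]
ft_force: [0.8, 0.9, 0.6]
finger_gap: 0.0391
finger_force: 0.0
```

Emit:
{"name": "move_arm", "arguments": {
  "increments": [
    {"dp": [0.3,-0.27,0],"rot": [0,0,0],"gripper": 1},
    {"dp": [0.6,-0.5,0],"rot": [0,0,0],"gripper": 1},
    {"dp": [0.93,-0.82,0],"rot": [0,0,0],"gripper": 1},
    {"dp": [0.93,-0.82,0],"rot": [0,0,0],"gripper": 1}
  ]
}}

```text
time_s: 1.92
position: [0.3644, -0.3477, 0.2908]
eef_rot: [0.985, 0.172, 0.001, -0.001]
ft_force: [1.3, 0.4, 0.0]
finger_gap: -0.0001
finger_force: 0.0
```

Emit:
{"name": "move_arm", "arguments": {
  "increments": [
    {"dp": [0.3,-0.27,0],"rot": [0,0,0],"gripper": 1},
    {"dp": [0.6,-0.5,0],"rot": [0,0,0],"gripper": 1},
    {"dp": [0.93,-0.82,0],"rot": [0,0,0],"gripper": 1},
    {"dp": [0.93,-0.82,0],"rot": [0,0,0],"gripper": 1}
  ]
}}

```text
time_s: 2.25
position: [0.4363, -0.2176, 0.2908]
eef_rot: [0.985, 0.172, 0.001, -0.001]
ft_force: [0.1, 0.9, -0.2]
finger_gap: -0.0
finger_force: 0.0
```

Emit:
{"name": "move_arm", "arguments": {
  "increments": [
    {"dp": [0.3,-0.27,0],"rot": [0,0,0],"gripper": 1},
    {"dp": [0.6,-0.5,0],"rot": [0,0,0],"gripper": 1},
    {"dp": [0.93,-0.82,0],"rot": [0,0,0],"gripper": 1},
    {"dp": [0.93,-0.82,0],"rot": [0,0,0],"gripper": 1}
  ]
}}

```text
time_s: 2.58
position: [0.5084, -0.0872, 0.2908]
eef_rot: [0.985, 0.172, 0.001, -0.001]
ft_force: [0.2, 1.2, -0.0]
finger_gap: 0.0
finger_force: 0.0
```

Emit:
{"name": "move_arm", "arguments": {
  "increments": [
    {"dp": [0.3,-0.27,0],"rot": [0,0,0],"gripper": 1},
    {"dp": [0.6,-0.5,0],"rot": [0,0,0],"gripper": 1},
    {"dp": [0.93,-0.82,0],"rot": [0,0,0],"gripper": 1},
    {"dp": [0.93,-0.82,0],"rot": [0,0,0],"gripper": 1}
  ]
}}

```text
time_s: 2.92
position: [0.5802, 0.0431, 0.2904]
eef_rot: [0.985, 0.172, 0.001, -0.002]
ft_force: [0.0, 0.1, 0.5]
finger_gap: 0.0002
finger_force: 0.0
```

Emit:
{"name": "move_arm", "arguments": {
  "increments": [
    {"dp": [-0.06,-0.01,0.3],"rot": [0,0,0],"gripper": 1},
    {"dp": [-0.1,-0.02,0.6],"rot": [0,0,0],"gripper": 1},
    {"dp": [-0.15,-0.02,0.88],"rot": [0,0,0],"gripper": 1},
    {"dp": [-0.15,-0.02,0.88],"rot": [0,0,0],"gripper": 1}
  ]
}}

```text
time_s: 3.25
position: [0.5552, 0.0323, 0.1785]
eef_rot: [0.986, 0.169, -0.008, -0.0]
ft_force: [-1.6, -1.2, -0.1]
finger_gap: 0.0001
finger_force: 0.0
```

Emit:
{"name": "move_arm", "arguments": {
  "increments": [
    {"dp": [-0.16,-0.03,0.1],"rot": [0,0,0],"gripper": 1},
    {"dp": [-0.38,-0.08,0.19],"rot": [0,0,0],"gripper": 1},
    {"dp": [-0.49,-0.1,0.26],"rot": [0,0,0],"gripper": 1},
    {"dp": [-0.6,-0.12,0.35],"rot": [0,0,0],"gripper": 1},
    {"dp": [-0.68,-0.14,0.45],"rot": [0,0,0],"gripper": 1},
    {"dp": [-0.75,-0.15,0.57],"rot": [0,0,0],"gripper": 1},
    {"dp": [-0.8,-0.16,0.7],"rot": [0,0,0],"gripper": 1},
    {"dp": [-0.83,-0.17,0.81],"rot": [0,0,0],"gripper": 1},
    {"dp": [-0.84,-0.17,0.88],"rot": [0,0,0],"gripper": 1},
    {"dp": [-0.84,-0.17,0.91],"rot": [0,0,0],"gripper": 1},
    {"dp": [-0.84,-0.17,0.925],"rot": [0,0,0],"gripper": 1}
  ]
}}

```text
time_s: 4.17
position: [0.4603, 0.019, 0.0741]
eef_rot: [0.986, 0.169, 0.001, 0.0]
ft_force: [-0.1, -0.0, 0.8]
finger_gap: -0.0
finger_force: 0.2
```

Emit:
{"name": "move_arm", "arguments": {
  "increments": [
    {"dp": [0,0,0.02],"rot": [0,0,0],"gripper": 1},
    {"dp": [0,0,0.035],"rot": [0,0,0],"gripper": 1},
    {"dp": [0,0,0.035],"rot": [0,0,0],"gripper": 1}
  ]
}}

```text
time_s: 4.42
position: [0.4603, 0.019, 0.0734]
eef_rot: [0.986, 0.169, 0.001, 0.001]
ft_force: [-7.4, -1.4, 29.6]
finger_gap: -0.0001
finger_force: 14.6
```

```bash
python3 - <<'E'
from h import *
s=state();print(s['joint_positions'],s['position'],s['ft_force'])
print({k:v for k,v in camera_params('wrist').items()})
E
```

```text
[-0.0007  0.6027 -0.1293  2.1283  0.1842  0.4177 -1.5068] [0.4603 0.019  0.0734] [-7.3683 -1.4016 29.5685]
{'camera_matrix': array([[371.6483,   0.    , 315.4977],
       [  0.    , 371.6483, 245.8373],
       [  0.    ,   0.    ,   1.    ]]), 'xyz': array([0.5345, 0.0448, 0.2045]), 'rotation': array([-0.1278,  0.0886, -0.5711,  0.806 ])}
```

Emit:
{"name": "move_arm", "arguments": {
  "increments": [
    {"dp": [0,0,-0.1],"rot": [0,0,0],"gripper": 1},
    {"dp": [0,0,-0.4],"rot": [0,0,0],"gripper": 0},
    {"dp": [0,0,-0.7],"rot": [0,0,0],"gripper": -1},
    {"dp": [0,0,-1],"rot": [0,0,0],"gripper": -1},
    {"dp": [0,0,-1],"rot": [0,0,0],"gripper": -1}
  ]
}}

```text
time_s: 4.83
position: [0.4642, 0.0196, 0.1966]
eef_rot: [0.986, 0.169, 0.008, 0.001]
ft_force: [1.1, 0.8, -0.6]
finger_gap: 0.0486
finger_force: 0.0
```

```bash
python3 - <<'E'
from h import *
s=state();print(s['joint_positions'].tolist(),s['position'],s['eef_rot'])
E
```

```text
[0.0577706161352167, 0.3924582288482164, -0.20117613269183973, 2.0069224055706996, 0.11520502405126275, 0.7365291302920258, -1.4438856091151469] [0.4642 0.0196 0.1966] [0.9856 0.169  0.008  0.0007]
```

Emit:
{"name": "move_arm", "arguments": {
  "increments": [
    {"dp": [-0.05,0.3,-0.3],"rot": [0,0,0],"gripper": -1},
    {"dp": [-0.1,0.6,-0.6],"rot": [0,0,0],"gripper": -1},
    {"dp": [-0.16,0.83,-0.7],"rot": [0,0,0],"gripper": -1},
    {"dp": [-0.16,0.83,-0.7],"rot": [0,0,0],"gripper": -1}
  ]
}}

```text
time_s: 5.17
position: [0.477, -0.0888, 0.2781]
eef_rot: [0.986, 0.164, 0.004, 0.004]
ft_force: [0.3, -0.2, -0.1]
finger_gap: 0.0853
finger_force: 0.0
```

```bash
python3 - <<'E'
from h import *
s=state();print(s['joint_positions'].tolist(),s['position'],s['eef_rot'])
E
```

```text
[0.2738403841513742, 0.32179238816769534, -0.1849723904508646, 1.835419984730877, 0.07615341610342583, 0.9802442231847659, -1.184268124245797] [ 0.477  -0.0888  0.2781] [0.9864 0.1643 0.0045 0.0038]
```

Emit:
{"name": "move_arm", "arguments": {
  "increments": [
    {"dp": [-0.05,0.3,0],"rot": [0,0,0],"gripper": -1},
    {"dp": [-0.1,0.6,0],"rot": [0,0,0],"gripper": -1},
    {"dp": [-0.16,0.83,0],"rot": [0.1,0.1,0],"gripper": -1},
    {"dp": [-0.16,0.83,0],"rot": [0.1,0.1,0],"gripper": -1}
  ]
}}

```text
time_s: 5.5
position: [0.4904, -0.189, 0.2739]
eef_rot: [0.98, 0.164, 0.067, -0.088]
ft_force: [-0.7, -1.0, -0.7]
finger_gap: 0.0851
finger_force: 0.0
```

```bash
python3 - <<'E'
from h import *
s=state();print(s['joint_positions'].tolist(),s['position'],s['eef_rot'])
im=read_camera('top');cv2.imwrite('pics/top2.png',im[:,:,::-1])
im=read_camera('wrist');cv2.imwrite('pics/w1.png',im[:,:,::-1])
p=camera_params('wrist')
for t,z in [('scanner',.04),('cradle_seat',.04),('scanner_window',.04)]:
    for d in spot_point('wrist',t)[:2]: print(t,d['centre'],d['confidence'],at('wrist',d['centre'],z,p))
for d in spot_point('top','tin_1_label'):print(d,at('top',d['centre'],.063))
E
```

```text
[0.6122008459512187, 0.3994375967529581, -0.23207004637733775, 1.7508314675289876, -0.15826524339786308, 0.9882273158048084, -0.7532839840792632] [ 0.4904 -0.189   0.2739] [ 0.9801  0.1645  0.0669 -0.0885]
scanner [438.9, 261.5] 0.62 [ 0.5024 -0.2809  0.04  ]
scanner [188.9, 170.1] 0.21 [0.5027 0.0046 0.04  ]
cradle_seat [24.5, 130.4] 0.43 [0.482  0.3196 0.04  ]
scanner_window [379.9, 184.4] 0.66 [ 0.5538 -0.1966  0.04  ]
{'centre': [295.3, 258.4], 'confidence': 0.97} [0.4895 0.0181 0.063 ]
```

View pics/w1.png

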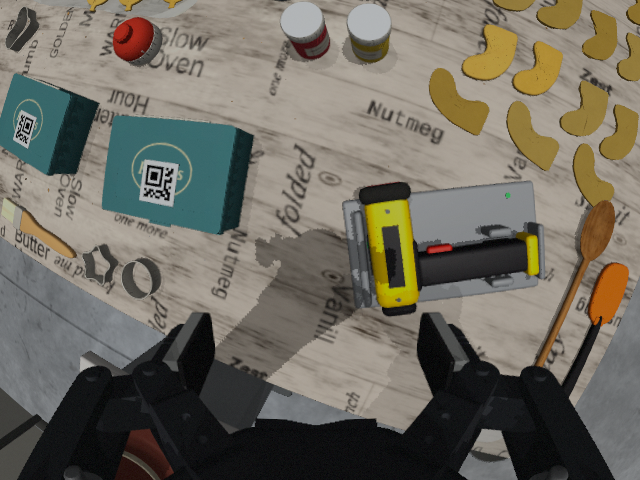

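```bash
cat > fk.py <<'E'
from h import *
from scipy.optimize import least_squares
import itertools
D=[([1.2045,0.6149,-0.0126,1.4234,0.0081,1.1034,-0.0404],[.2167,-.6128,.2423],[.98559,.16913,-.0002,-.0013]),
([-0.0007,0.6027,-0.1293,2.1283,0.1842,0.4177,-1.5068],[.4603,.019,.0734],[.986,.169,.001,.001]),
([0.05777,0.39246,-0.20118,2.00692,0.11521,0.73653,-1.44389],[.4642,.0196,.1966],[.9856,.169,.008,.0007]),
([0.27384,0.32179,-0.18497,1.83542,0.07615,0.98024,-1.18427],[.477,-.0888,.2781],[.9864,.1643,.0045,.0038]),
([0.6122,0.39944,-0.23207,1.75083,-0.15827,0.98823,-0.75328],[.4904,-.189,.2739],[.9801,.1645,.0669,-.0885])]
Z=lambda a:R.from_rotvec([0,0,a]);Y=lambda a:R.from_rotvec([0,a,0])
def fk(q,P,S):
    h,L1,L2,L3,e1,e2,e3,c=P;T=Z(-q[0])*Y(q[1]);p=np.array([0,0,h])
    T=T*Z(S[0]*q[2]);p=p+T.apply([e1,0,L1])
    T=T*Y(q[3])*Z(S[1]*q[4]);p=p+T.apply([e2,0,L2])
    T=T*Y(q[5]);p=p+T.apply([e3,0,L3]);return p,T*Z(S[2]*q[6]+c)
def fit():
    best=None
    for S in itertools.product([1,-1],repeat=3):
      for c0 in (1.57,-1.57,0,3.14):
        def f(P): 
            o=[]
            for q,p,r in D:
                a,b=fk(q,P,S);o+=list(a-p)+list(.3*(b*R.from_quat(r).inv()).as_rotvec())
            return np.array(o)
        r=least_squares(f,[.3,.4,.4,.25,0,0,0,c0])
        if best is None or r.cost<best[0]: best=(r.cost,S,r.x,np.abs(r.fun).max())
    return best
if __name__=='__main__':
    print(fit())
    p=dict(camera_matrix=camera_params('wrist')['camera_matrix'],**{k:camera_params('wrist')[k] for k in('xyz','rotation')})
    A=lambda u,v,z:at('wrist',(u,v),z,p)
    print('label',A(159,183,.063),'label2',A(25,128,.063))
    for (a,b) in (((420,256),(525,237)),((425,287),(525,275))):
        d=A(*a,.05)-A(*b,.05);print('grip yaw',np.arctan2(-d[0],d[1]),A(*a,.05),A(*b,.05))
    for (a,b) in (((366,202),(385,305)),((409,199),(415,305))):
        d=A(*a,.06)-A(*b,.06);print('head yaw',np.arctan2(d[1],d[0]),A(*a,.06),A(*b,.06))
E
python3 fk.py
```

```text
(np.float64(0.0006521956300967856), (-1, -1, -1), array([0.1153, 0.6156, 0.3782, 0.1873, 0.0289, 0.0117, 0.0531, 1.5709]), np.float64(0.022941284934330702))
label [0.481  0.0349 0.063 ] label2 [0.4843 0.3007 0.063 ]
grip yaw 0.5497140025548566 [ 0.5064 -0.2487  0.05  ] [ 0.5657 -0.3454  0.05  ]
grip yaw 0.4826958858719534 [ 0.4792 -0.2662  0.05  ] [ 0.5299 -0.363   0.05  ]
head yaw 0.5623373799854491 [ 0.5367 -0.1792  0.06  ] [ 0.4494 -0.2342  0.06  ]
head yaw 0.45443243976284514 [ 0.5543 -0.2163  0.06  ] [ 0.4606 -0.2621  0.06  ]
```

```bash
python3 - <<'E'
from fk import *
S=(-1,-1,-1);P=[0]*7+[1.5709]
for q,p,r in D:
    a,b=fk(q,P,S);print('rot err',(b*R.from_quat(r).inv()).as_rotvec())
E
```

```text
rot err [-0.0024 -0.0008 -0.0002]
rot err [ 0.0008 -0.0009  0.0003]
rot err [-0.0001 -0.0001 -0.0001]
rot err [-0.      0.0001 -0.    ]
rot err [-0.     -0.     -0.0002]
```

```bash
cat > fk2.py <<'E'
from fk import *
def chain(q):
    T=[Z(-q[0])];
    for i,(k,s) in enumerate([('y',1),('z',-1),('y',1),('z',-1),('y',1)],1): T.append(T[-1]*(Y(q[i]) if k=='y' else Z(-q[i])))
    T.append(T[-1]*Z(-q[6]+1.5709));return T
X0,Y0,Z0=np.eye(3)
TERMS={'h':(None,Z0),'ax':(0,X0),'ay':(0,Y0),'L1':(1,Z0),'e1x':(2,X0),'e1y':(2,Y0),'e2x':(3,X0),'L2':(3,Z0),'e2y':(4,Y0),'e2X':(4,X0),'e3x':(5,X0),'L3':(5,Z0),'tx':(6,X0),'ty':(6,Y0)}
def cols(q,names):
    T=chain(q);return np.array([v if TERMS[n][0] is None else T[TERMS[n][0]].apply(v) for n in names for v in [TERMS[n][1]]]).T
def lin(names,D=D):
    A=np.vstack([cols(q,names) for q,_,_ in D]);b=np.concatenate([p for _,p,_ in D])
    x,*_=np.linalg.lstsq(A,b,rcond=1e-4);return dict(zip(names,np.round(x,4))),np.abs(A@x-b).max(),np.linalg.cond(A)
E
python3 - <<'E'
from fk2 import *
for n in (['h','L1','L2','L3'],['h','ax','L1','L2','L3'],['h','ax','L1','e1x','e2x','L2','L3'],['h','ax','L1','L2','e3x','L3'],['h','ax','ay','L1','L2','e3x','L3'],['h','ax','ay','L1','e1x','e1y','L2','e2y','L3','e3x']):
    print(lin(n))
E
```

```text
({'h': np.float64(0.1425), 'L1': np.float64(0.5765), 'L2': np.float64(0.3561), 'L3': np.float64(0.2156)}, np.float64(0.020423992748588637), np.float64(25.54898743526837))
({'h': np.float64(0.1821), 'ax': np.float64(0.0281), 'L1': np.float64(0.537), 'L2': np.float64(0.3431), 'L3': np.float64(0.2285)}, np.float64(0.01866817798715299), np.float64(29.62525710347432))
({'h': np.float64(0.2051), 'ax': np.float64(0.0655), 'L1': np.float64(0.5468), 'e1x': np.float64(-0.0661), 'e2x': np.float64(-0.001), 'L2': np.float64(0.3645), 'L3': np.float64(0.2767)}, np.float64(0.020562632569191053), np.float64(34.451857506802675))
({'h': np.float64(0.2087), 'ax': np.float64(0.0867), 'L1': np.float64(0.549), 'L2': np.float64(0.3739), 'e3x': np.float64(0.0879), 'L3': np.float64(0.2457)}, np.float64(0.01906746005485782), np.float64(30.001157643758933))
({'h': np.float64(0.2597), 'ax': np.float64(0.0036), 'ay': np.float64(-0.0217), 'L1': np.float64(0.5453), 'L2': np.float64(0.3722), 'e3x': np.float64(0.0), 'L3': np.float64(0.2953)}, np.float64(0.0005182033936562691), np.float64(33.68676148901261))
({'h': np.float64(0.2553), 'ax': np.float64(0.0001), 'ay': np.float64(-0.0117), 'L1': np.float64(0.5506), 'e1x': np.float64(-0.0), 'e1y': np.float64(-0.0098), 'L2': np.float64(0.3723), 'e2y': np.float64(-0.0003), 'L3': np.float64(0.2949), 'e3x': np.float64(0.0004)}, np.float64(3.3931324954536435e-05), np.float64(76.18304380625587))
```

```bash
cat > ik.py <<'E'
from fk2 import *
N=['h','ax','ay','L1','e1x','e1y','L2','e2y','L3','e3x'];PV=np.array(list(lin(N)[0].values()))
LO=np.array([-3.12,-.3,-1.34,.26,-1.36,.01,-2.84]);HI=np.array([3.12,2.06,1.32,2.42,4.5,1.98,2.84])
def FK(q): return cols(q,N)@PV,chain(q)[-1]
def IK(p,Rt,seed,w=.02,m=.06):
    mid=(LO+HI)/2
    f=lambda q:np.r_[(FK(q)[0]-p)*10,(FK(q)[1]*Rt.inv()).as_rotvec()*3,w*(q-seed)]
    r=least_squares(f,np.clip(seed,LO+m+.01,HI-m-.01),bounds=(LO+m,HI-m),max_nfev=60)
    a,b=FK(r.x);return r.x,np.linalg.norm(a-p),(b*Rt.inv()).magnitude()
SO=np.array([.5024,-.281,.04]);SY=.505
def tool_from_scanner(o,Rs,g):  # g=+1: tool y=+scanner x ; TCP 8mm ahead of grasp
    x,y,z=Rs.as_matrix().T;ty=g*x;tz=-z;tx=np.cross(ty,tz)
    return o+.008*tz,R.from_matrix(np.c_[tx,ty,tz])
def scan(lab,az,tilt,dist):
    a=np.array([np.cos(az),np.sin(az),0]);b=np.pi/2-tilt
    x=a*np.cos(b)-Z0*np.sin(b);z=a*np.sin(b)+Z0*np.cos(b);y=np.cross(z,x)
    o=lab-dist*x-.088*x-.048*y
    return o,R.from_matrix(np.c_[x,y,z])
E
python3 - <<'E'
from ik import *
lab=np.array([.488,.022,.063]);q0=np.array(D[-1][0])
for g in (1,-1):
    p,Rt=tool_from_scanner(SO+[0,0,.15],Z(SY),g);qg,e,r=IK(p,Rt,q0);print('g',g,'grasp',qg,e,r)
    for tilt in (.35,.6):
      for az in np.arange(-np.pi,np.pi,np.pi/6):
        o,Rs=scan(lab,az,tilt,.09);p,Rt=tool_from_scanner(o,Rs,g)
        best=min((IK(p,Rt,s,w=.005) for s in (qg,q0+[0,0,0,0,1.5,0,0],q0-[0,0,0,0,1,0,0],qg+[0,0,0,0,3,0,0])),key=lambda t:t[1]+.3*t[2])
        if best[1]<.004 and best[2]<.02: print(' tilt',tilt,'az',round(az,2),best[0],round(best[1],4),round(best[2],3),'dq',round(np.abs(best[0]-qg).max(),2),'tcp',p)
E
```

```text
g 1 grasp [ 0.8238  0.6214 -0.5674  1.7101  0.4015  0.9285  0.6016] 1.1549729962225294e-05 7.918665471261832e-05
 tilt 0.35 az -2.09 [ 1.0614  1.0327 -1.28    2.36    4.0904  0.2309  0.3534] 0.0031 0.01 dq 3.69 tcp [0.4807 0.1054 0.2275]
 tilt 0.35 az -1.57 [ 0.6014  0.7203 -0.3691  2.0957 -1.0337  1.1518 -0.4583] 0.0 0.0 dq 1.44 tcp [0.44   0.0906 0.2275]
 tilt 0.35 az -1.05 [ 0.4964  0.8046 -0.347   1.81   -0.6049  1.4966 -0.5528] 0.0 0.0 dq 1.15 tcp [0.4122 0.0574 0.2275]
 tilt 0.35 az -0.52 [ 0.5332  0.9674 -0.703   1.5715 -0.1589  1.7685 -0.7141] 0.0 0.0 dq 1.32 tcp [0.4046 0.0147 0.2275]
 tilt 0.35 az 0.52 [-0.2252  0.916   0.1371  1.4518  0.3375  1.92    0.363 ] 0.0 0.0 dq 1.05 tcp [ 0.4526 -0.0538  0.2275]
 tilt 0.35 az 1.05 [-0.1275  0.8845 -0.3217  1.5725  0.8006  1.9026  0.3068] 0.0 0.0 dq 0.97 tcp [ 0.4953 -0.0614  0.2275]
 tilt 0.35 az 1.57 [-0.1677  0.8264 -0.4524  1.7995  1.1507  1.7595  0.3641] 0.0 0.0 dq 0.99 tcp [ 0.536  -0.0466  0.2275]
 tilt 0.35 az 2.09 [-0.2684  0.7286 -0.401   2.0859  1.4943  1.5066  0.3551] 0.0 0.0 dq 1.09 tcp [ 0.5638 -0.0134  0.2275]
 tilt 0
[... 3180 characters left out ...]
 0.8322  0.5582  1.675  -0.1576  1.6984 -2.78  ] 0.0 0.0 dq 0.83 tcp [ 0.3809 -0.026   0.2054]
 tilt 0.6 az 0.52 [-0.416   0.8355  0.5376  1.653   0.1441  1.5572 -2.544 ] 0.0 0.0 dq 0.69 tcp [ 0.4192 -0.0731  0.2054]
 tilt 0.6 az 1.05 [-0.5509  0.8129  0.5551  1.7234  0.4065  1.2982 -2.3569] 0.0 0.0 dq 0.82 tcp [ 0.476  -0.0948  0.2054]
 tilt 0.6 az 1.57 [-0.6831  0.7645  0.5818  1.8699  0.6989  0.959  -2.2818] 0.0 0.0 dq 0.95 tcp [ 0.536  -0.0851  0.2054]
 tilt 0.6 az 2.09 [-0.5398  0.632   0.2295  2.0549  1.3335  0.8499 -2.5423] 0.0 0.0 dq 1.56 tcp [ 0.5831 -0.0468  0.2054]
 tilt 0.6 az 2.62 [-0.2563  0.5611 -0.169   2.243   1.9711  0.874  -2.7114] 0.0 0.0 dq 2.2 tcp [0.6048 0.01   0.2054]
```

```bash
cat >> ik.py <<'E'
def inc(p1,R1,p0=None,R0=None):
    s=state();p0=s['position'] if p0 is None else p0;R0=R.from_quat(s['eef_rot']) if R0 is None else R0
    return 'dp',np.round(R0.inv().apply(np.array(p1)-p0)/.12,3).tolist(),'rot',np.round((R0.inv()*R1).as_rotvec()/(np.pi/2),3).tolist()
E
python3 - <<'E'
from ik import *
s=state();print(s['position'],s['eef_rot'],s['qd'])
p,Rt=tool_from_scanner(SO,Z(SY),1);p[2]=.22
R0=R.from_quat(s['eef_rot']);full=(R0.inv()*Rt).as_rotvec();print(full)
Rm=R0*R.from_rotvec(full*.5);pm=(p+s['position'])/2
print(inc(pm,Rm));print(inc(p,Rt,pm,Rm))
E
```

```text
[ 0.49   -0.1795  0.2739] [ 0.9792  0.1699  0.0641 -0.0907] [-0.0202 -0.005  -0.0026 -0.0015  0.0001  0.0012  0.0055]
[ 0.0208 -0.2521 -1.7243]
('dp', [-0.122, 0.444, 0.14], 'rot', [0.007, -0.08, -0.549])
('dp', [-0.401, 0.205, 0.171], 'rot', [0.007, -0.08, -0.549])
```

Emit:
{"name": "move_arm", "arguments": {
  "increments": [
    {"dp": [-0.12,0.44,0.14],"rot": [0.007,-0.08,-0.55],"gripper": -1},
    {"dp": [-0.12,0.44,0.14],"rot": [0.007,-0.08,-0.55],"gripper": -1},
    {"dp": [-0.12,0.44,0.14],"rot": [0.007,-0.08,-0.55],"gripper": -1},
    {"dp": [-0.12,0.44,0.14],"rot": [0.007,-0.08,-0.55],"gripper": -1},
    {"dp": [-0.12,0.44,0.14],"rot": [0.007,-0.08,-0.55],"gripper": -1},
    {"dp": [-0.12,0.44,0.14],"rot": [0.007,-0.08,-0.55],"gripper": -1},
    {"dp": [-0.12,0.44,0.14],"rot": [0.007,-0.08,-0.55],"gripper": -1},
    {"dp": [-0.12,0.44,0.14],"rot": [0.007,-0.08,-0.55],"gripper": -1}
  ]
}}

```text
time_s: 6.47
position: [0.4971, -0.2284, 0.2473]
eef_rot: [0.818, 0.571, 0.036, -0.05]
ft_force: [-0.1, 0.2, 0.5]
finger_gap: 0.0852
finger_force: 0.0
```

Emit:
{"name": "move_arm", "arguments": {
  "increments": [
    {"dp": [-0.4,0.2,0.17],"rot": [0.007,-0.08,-0.55],"gripper": -1},
    {"dp": [-0.4,0.2,0.17],"rot": [0.007,-0.08,-0.55],"gripper": -1},
    {"dp": [-0.4,0.2,0.17],"rot": [0.007,-0.08,-0.55],"gripper": -1},
    {"dp": [-0.4,0.2,0.17],"rot": [0.007,-0.08,-0.55],"gripper": -1},
    {"dp": [-0.4,0.2,0.17],"rot": [0.007,-0.08,-0.55],"gripper": -1},
    {"dp": [-0.4,0.2,0.17],"rot": [0.007,-0.08,-0.55],"gripper": -1},
    {"dp": [-0.4,0.2,0.17],"rot": [0.007,-0.08,-0.55],"gripper": -1},
    {"dp": [-0.4,0.2,0.17],"rot": [0.007,-0.08,-0.55],"gripper": -1},
    {"dp": [-0.4,0.2,0.17],"rot": [0.007,-0.08,-0.55],"gripper": -1}
  ]
}}

```text
time_s: 7.22
position: [0.5016, -0.281, 0.2202]
eef_rot: [0.509, 0.861, 0.0, -0.001]
ft_force: [0.4, -0.5, 0.0]
finger_gap: 0.0856
finger_force: 0.0
```

```bash
python3 - <<'E'
from ik import *
p,Rt=tool_from_scanner(SO,Z(SY),1);p[2]=.22;print(inc(p,Rt))
pp=camera_params('wrist');im=read_camera('wrist');cv2.imwrite('pics/w2.png',im[:,:,::-1]);print(pp['xyz'],state()['position'],state()['joint_positions'])
for t,z in [('scanner',.04),('cradle_seat',.04),('scanner_window',.04),('tin_1_label',.063)]:
    for d in spot_point('wrist',t)[:2]: print(t,d['centre'],d['confidence'],at('wrist',d['centre'],z,pp))
E
```

```text
('dp', [-0.003, 0.006, 0.001], 'rot', [0.0, -0.001, -0.002])
[ 0.4631 -0.2124  0.3511] [ 0.5015 -0.2815  0.2201] [ 0.8281  0.5754 -0.5677  1.6652  0.3529  1.0061  0.6439]
scanner [313.5, 226.1] 0.58 [ 0.5015 -0.2863  0.04  ]
scanner_window [413.4, 172.7] 0.66 [ 0.5535 -0.2032  0.04  ]
```

View pics/w2.png

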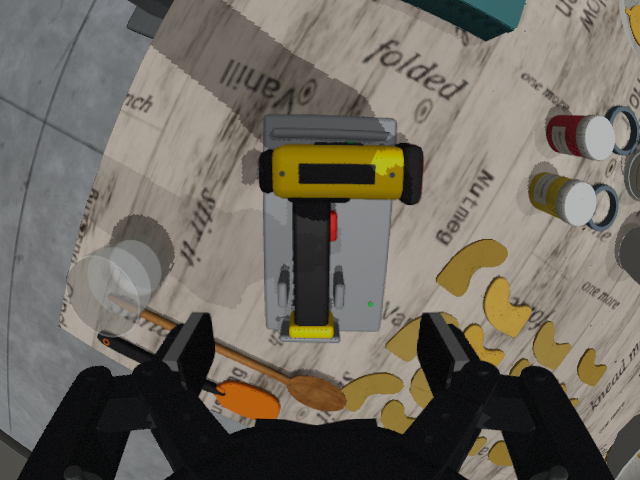

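```bash
python3 - <<'E'
from ik import *
pp=camera_params('wrist');A=lambda u,v,z:at('wrist',(u,v),z,pp)
x=Z(SY).apply(X0);y=Z(SY).apply(Y0)
print(A(311,226,.056)+.002*x, A(337,226,.045)-.020*x)
a,b=A(311,205,.056),A(311,318,.056);d=a-b;print('yaw',np.arctan2(-d[0],d[1]),np.linalg.norm(d))
w=A(422,173,.04);print('nose->origin',w-.088*x-.048*y)
l=A(259,170,.04);print('tail->origin',l+.045*x-.048*y)
e=A(311,337,.056);print('grip end->origin',e+.094*y+.002*x)
pic=camera_params('wrist');
print('headedges y', [(A(340,v,.065)-SO)@y for v in (145,201)])
E
```

```text
[ 0.4989 -0.2838  0.056 ] [ 0.5004 -0.2864  0.045 ]
yaw 0.4978189105125027 0.10324274359092177
nose->origin [ 0.5059 -0.2854  0.04  ]
tail->origin [ 0.4998 -0.2869  0.04  ]
grip end->origin [ 0.504  -0.2947  0.056 ]
headedges y [np.float64(0.0656984693601159), np.float64(0.02187783953358904)]
```

Emit:
{"name": "move_arm", "arguments": {
  "increments": [
    {"dp": [-0.028,-0.01,0.3],"rot": [0,0,0],"gripper": -1},
    {"dp": [-0.028,-0.01,0.6],"rot": [0,0,0],"gripper": -1},
    {"dp": [-0.028,-0.01,0.9],"rot": [0,0,0],"gripper": -1},
    {"dp": [-0.028,-0.01,0.9],"rot": [0,0,0],"gripper": -1}
  ]
}}

```text
time_s: 7.8
position: [0.4966, -0.2846, 0.1054]
eef_rot: [0.509, 0.861, -0.001, -0.008]
ft_force: [-1.4, 0.1, -0.9]
finger_gap: 0.0852
finger_force: 0.0
```

Emit:
{"name": "move_arm", "arguments": {
  "increments": [
    {"dp": [0,0,0.15],"rot": [0,0,0],"gripper": -1},
    {"dp": [0,0,0.3],"rot": [0,0,0],"gripper": -1},
    {"dp": [0,0,0.45],"rot": [0,0,0],"gripper": -1},
    {"dp": [0,0,0.6],"rot": [0,0,0],"gripper": -1},
    {"dp": [0,0,0.67],"rot": [0,0,0],"gripper": -1},
    {"dp": [0,0,0.67],"rot": [0,0,0],"gripper": -1}
  ]
}}

```text
time_s: 8.3
position: [0.5011, -0.2856, 0.031]
eef_rot: [0.508, 0.861, -0.0, -0.001]
ft_force: [0.3, -0.2, -0.6]
finger_gap: 0.0856
finger_force: 0.0
```

Emit:
{"name": "move_arm", "arguments": {
  "grip_force": 50,
  "increments": [
    {"dp": [0,0,0],"rot": [0,0,0],"gripper": 0},
    {"dp": [0,0,0],"rot": [0,0,0],"gripper": 0.4},
    {"dp": [0,0,0],"rot": [0,0,0],"gripper": 1},
    {"dp": [0,0,0],"rot": [0,0,0],"gripper": 1},
    {"dp": [0,0,0],"rot": [0,0,0],"gripper": 1},
    {"dp": [0,0,0],"rot": [0,0,0],"gripper": 1},
    {"dp": [0,0,0],"rot": [0,0,0],"gripper": 1}
  ]
}}

```text
time_s: 8.88
position: [0.5019, -0.2863, 0.0328]
eef_rot: [0.508, 0.861, -0.0, 0.0]
ft_force: [-1.5, -0.2, 6.5]
finger_gap: 0.0315
finger_force: 51.6
```

```bash
python3 - <<'E'
from ik import *
s=state();print(s['position'],s['eef_rot'],s['finger_gap'],s['finger_force'],s['ft_force'],s['joint_positions'])
E
```

```text
[ 0.5019 -0.2863  0.0328] [ 0.5082  0.8612 -0.0002  0.0004] 0.031528833861117586 51.645359583199024 [-1.5338 -0.2185  6.5254] [ 0.7385  0.816  -0.4199  1.8161  0.5344  0.6234  0.4985]
```

Emit:
{"name": "move_arm", "arguments": {
  "increments": [
    {"dp": [0,0,-0.15],"rot": [0,0,0],"gripper": 1},
    {"dp": [0,0,-0.3],"rot": [0,0,0],"gripper": 1},
    {"dp": [0,0,-0.5],"rot": [0,0,0],"gripper": 1},
    {"dp": [0,0,-0.75],"rot": [0,0,0],"gripper": 1},
    {"dp": [0,0,-1],"rot": [0,0,0],"gripper": 1}
  ]
}}

```text
time_s: 9.3
position: [0.5005, -0.2854, 0.1519]
eef_rot: [0.508, 0.861, 0.0, -0.002]
ft_force: [0.3, -0.7, -1.1]
finger_gap: 0.0312
finger_force: 50.7
```

Emit:
{"name": "move_arm", "arguments": {
  "increments": [
    {"dp": [0,0,-0.3],"rot": [0,0,0],"gripper": 1},
    {"dp": [0,0,-0.6],"rot": [0,0,0],"gripper": 1},
    {"dp": [0,0,-1],"rot": [0,0,0],"gripper": 1},
    {"dp": [0,0,-1],"rot": [0,0,0],"gripper": 1},
    {"dp": [0,0,-1],"rot": [0,0,0],"gripper": 1}
  ]
}}

```text
time_s: 9.72
position: [0.5032, -0.286, 0.2749]
eef_rot: [0.508, 0.861, 0.0, 0.003]
ft_force: [-0.8, -0.6, -2.6]
finger_gap: 0.0314
finger_force: 50.8
```

```bash
cat >> ik.py <<'E'
def held(DX=.002,DY=0.):  # scan pose -> tool pose
    def f(o,Rs):
        x,y,z=Rs.as_matrix().T;tx,ty,tz=y,x,-z
        return o-DX*ty-DY*tx+.008*tz,R.from_matrix(np.c_[tx,ty,tz])
    return f
E
python3 - <<'E'
from ik import *
s=state();print(s['position'],s['eef_rot'],s['finger_gap'],s['finger_force'])
pp=camera_params('wrist');im=read_camera('wrist');cv2.imwrite('pics/w3.png',im[:,:,::-1])
A=R.from_quat(s['eef_rot'])
for t in ['scanner','scanner_window']:
    for d in spot_point('wrist',t)[:2]:
        o,v=ray('wrist',d['centre'],pp);o=A.inv().apply(o-s['position']);v=A.inv().apply(v);k=(-.008-o[2])/v[2];print(t,d,(o+k*v))
lab=np.array([.488,.022,.063]);q=s['joint_positions']
o,Rs=scan(lab,1.2,.45,.095);p,Rt=held()(o,Rs);print('target',p,Rt.as_quat(),IK(p,Rt,q))
R0=A;full=(R0.inv()*Rt).as_rotvec();print('full deg',np.degrees(full))
c=np.array(s['position']);prev=(c,R0)
for f in (1/3,2/3,1):
    nx=(c+(p-c)*f,R0*R.from_rotvec(full*f));print(inc(*nx,*prev),'nose z',(nx[0]+nx[1].apply([.048,.09,-.008]))[2],'tcp',nx[0],IK(*nx,q)[1:]);prev=nx
E
```

```text
[ 0.5032 -0.286   0.2749] [0.508  0.8613 0.0003 0.003 ] 0.031440740670533845 50.80549702048302
scanner {'centre': [321.2, 335.0], 'confidence': 0.79} [ 0.0025  0.0014 -0.008 ]
scanner_window {'centre': [543.3, 220.7], 'confidence': 0.61} [ 0.0489  0.088  -0.008 ]
target [ 0.501  -0.0771  0.2261] [ 0.1561  0.8325 -0.5224 -0.098 ] (array([-0.0734,  0.818 , -0.4086,  1.6771,  0.9025,  1.7838,  0.3376]), np.float64(6.921054542350344e-06), 5.3806677815626177e-05)
full deg [ 61.5966 -21.9766 -35.696 ]
('dp', [0.511, 0.275, 0.134], 'rot', [0.228, -0.081, -0.132]) nose z 0.22938115465147724 tcp [ 0.5024 -0.2164  0.2586] (np.float64(3.7148482029165952e-06), 3.0477770671297825e-05)
('dp', [0.447, 0.391, -0.05], 'rot', [0.228, -0.081, -0.132]) nose z 0.18270037309196974 tcp [ 0.5017 -0.1467  0.2424] (np.float64(5.7816403651533795e-06), 4.746095130684962e-05)
('dp', [0.342, 0.42, -0.249], 'rot', [0.228, -0.081, -0.132]) nose z 0.1485424747235043 tcp [ 0.501  -0.0771  0.2261] (np.float64(6.921055023210445e-06), 5.3806677646835577e-05)
```

View pics/w3.png

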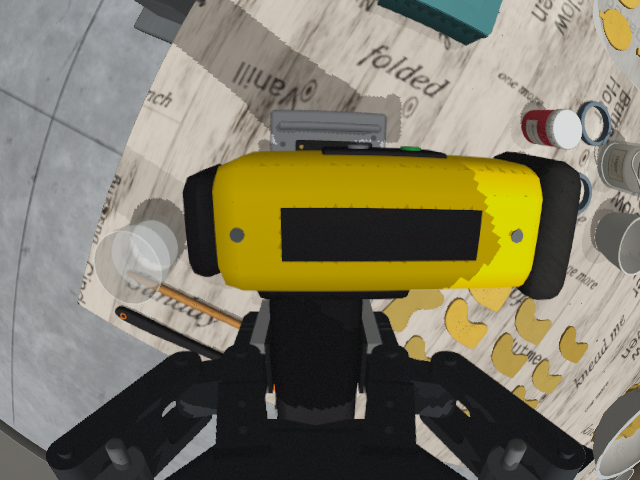

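```bash
python3 - <<'E'
from ik import *
im=read_camera('scene');im=read_camera('top')
for c in ('scene','top'):
    for d in spot_point(c,'tin_1_label'): print(c,d,at(c,d['centre'],.063))
E
```

```text
scene {'centre': [311.5, 269.8], 'confidence': 0.96} [0.4855 0.0205 0.063 ]
top {'centre': [294.2, 260.4], 'confidence': 0.81} [0.4852 0.0205 0.063 ]
top {'centre': [409.2, 211.0], 'confidence': 0.68} [ 0.5932 -0.2315  0.063 ]
```

Emit:
{"name": "move_arm", "arguments": {
  "increments": [
    {"dp": [0.17,0.09,0.04],"rot": [0.076,-0.027,-0.044],"gripper": 1},
    {"dp": [0.34,0.18,0.09],"rot": [0.152,-0.054,-0.088],"gripper": 1},
    {"dp": [0.51,0.275,0.134],"rot": [0.228,-0.081,-0.132],"gripper": 1},
    {"dp": [0.51,0.275,0.134],"rot": [0.228,-0.081,-0.132],"gripper": 1}
  ]
}}

```text
time_s: 10.4
position: [0.5028, -0.2062, 0.2535]
eef_rot: [0.4, 0.897, -0.183, -0.038]
ft_force: [0.3, 3.2, -1.0]
finger_gap: 0.0315
finger_force: 50.8
```

Emit:
{"name": "move_arm", "arguments": {
  "increments": [
    {"dp": [0.15,0.13,-0.016],"rot": [0.076,-0.027,-0.044],"gripper": 1},
    {"dp": [0.3,0.26,-0.033],"rot": [0.152,-0.054,-0.088],"gripper": 1},
    {"dp": [0.447,0.391,-0.05],"rot": [0.228,-0.081,-0.132],"gripper": 1},
    {"dp": [0.447,0.391,-0.05],"rot": [0.228,-0.081,-0.132],"gripper": 1}
  ]
}}

```text
time_s: 10.73
position: [0.5012, -0.1371, 0.2359]
eef_rot: [0.279, 0.888, -0.359, -0.071]
ft_force: [0.0, 0.7, -1.4]
finger_gap: 0.0312
finger_force: 50.9
```

```bash
python3 - <<'E'
from ik import *
s=state();print(s['position'],s['eef_rot'],s['joint_positions'],s['time_s'])
lab=np.array([.488,.022,.063])
o,Rs=scan(lab,1.2,.45,.095);print(inc(*held()(o,Rs)))
E
```

```text
[ 0.5012 -0.1371  0.2359] [ 0.2793  0.8875 -0.3595 -0.0713] [ 0.1819  0.6678 -0.4694  1.6701  0.7851  1.5393  0.3718] 10.7333
('dp', [0.281, 0.347, -0.239], 'rot', [0.232, -0.08, -0.118])
```

Emit:
{"name": "move_arm", "arguments": {
  "increments": [
    {"dp": [0.1,0.12,-0.08],"rot": [0.077,-0.027,-0.04],"gripper": 1},
    {"dp": [0.2,0.24,-0.16],"rot": [0.155,-0.054,-0.08],"gripper": 1},
    {"dp": [0.281,0.347,-0.24],"rot": [0.232,-0.08,-0.12],"gripper": 1},
    {"dp": [0.281,0.347,-0.24],"rot": [0.232,-0.08,-0.12],"gripper": 1},
    {"dp": [0.281,0.347,-0.24],"rot": [0.232,-0.08,-0.12],"gripper": 1}
  ]
}}

```text
time_s: 11.15
position: [0.5009, -0.083, 0.2258]
eef_rot: [0.158, 0.831, -0.524, -0.101]
ft_force: [-0.3, 0.2, -2.7]
finger_gap: 0.0314
finger_force: 50.9
```

```bash
cat > chk.py <<'E'
from ik import *
s=state();A=R.from_quat(s['eef_rot']);p=s['position'];w=p+A.apply([.048,.089,-.008]);d=A.apply([0,1,0])
hit=w+d*(.063-w[2])/d[2];print(s['time_s'],p,np.abs(s['qd']).max(),'hit',hit,'dist',np.linalg.norm(hit-w),'tilt',np.degrees(np.arccos(-d[2])),s['finger_gap'],s['ft_force'])
o,Rs=scan(np.array([.4865,.0215,.063]),1.2,.45,.09);print(inc(*held()(o,Rs)))
E
python3 chk.py
```

```text
11.15 [ 0.5009 -0.083   0.2258] 0.0775316821014192 hit [0.4879 0.0153 0.063 ] dist 0.09526010426200289 tilt 25.49736853453672 0.031405900065652276 [-0.2576  0.2079 -2.6713]
('dp', [0.028, 0.055, -0.035], 'rot', [-0.003, -0.004, -0.001])
```

Apply the correction and view the beam.

Emit:
{"name": "move_arm", "arguments": {
  "increments": [
    {"dp": [0.03,0.055,-0.035],"rot": [0,-0.004,0],"gripper": 1},
    {"dp": [0.03,0.055,-0.035],"rot": [0,-0.004,0],"gripper": 1},
    {"dp": [0.03,0.055,-0.035],"rot": [0,-0.004,0],"gripper": 1},
    {"dp": [0.03,0.055,-0.035],"rot": [0,-0.004,0],"gripper": 1}
  ]
}}

```text
time_s: 11.48
position: [0.5002, -0.0805, 0.2261]
eef_rot: [0.164, 0.83, -0.524, -0.097]
ft_force: [0.4, -0.0, -2.0]
finger_gap: 0.0314
finger_force: 50.8
```

```bash
python3 chk.py; python3 - <<'E'
from h import *
im=read_camera('scene')[:,:,::-1];cv2.imwrite('pics/scan.png',cv2.resize(im[180:330,220:420],None,fx=4,fy=4,interpolation=cv2.INTER_CUBIC))
E
```

```text
11.4833 [ 0.5002 -0.0805  0.2261] 0.0030276038417512423 hit [0.4896 0.0171 0.063 ] dist 0.09507376664744148 tilt 25.555355341799206 0.03143961218826195 [ 0.4362 -0.0239 -1.9823]
('dp', [0.015, 0.051, -0.018], 'rot', [-0.003, -0.004, -0.01])
```

View pics/scan.png

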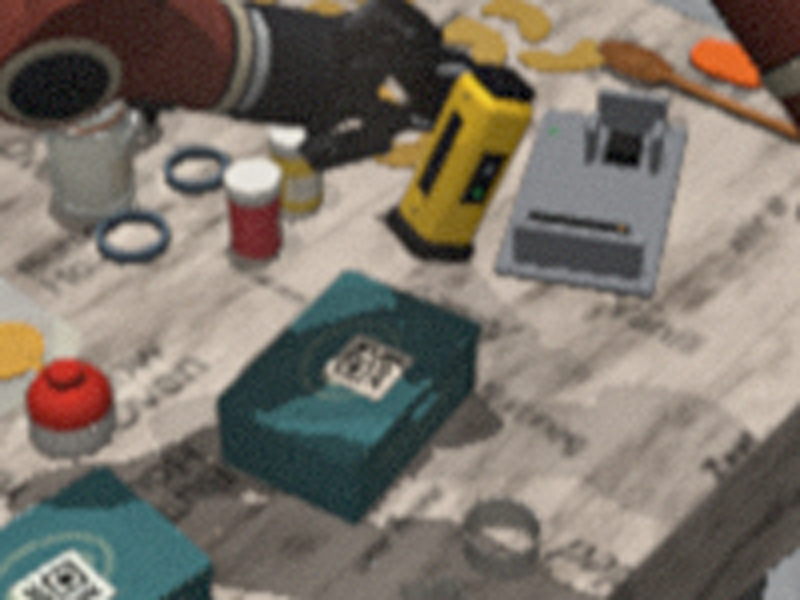

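Emit:
{"name": "move_arm", "arguments": {
  "increments": [
    {"dp": [0.02,0.05,-0.018],"rot": [-0.003,-0.004,-0.01],"gripper": 1},
    {"dp": [0.02,0.05,-0.018],"rot": [-0.003,-0.004,-0.01],"gripper": 1},
    {"dp": [0.02,0.05,-0.018],"rot": [-0.003,-0.004,-0.01],"gripper": 1},
    {"dp": [0.02,0.05,-0.018],"rot": [-0.003,-0.004,-0.01],"gripper": 1}
  ]
}}

```text
time_s: 11.87
position: [0.4996, -0.0741, 0.2208]
eef_rot: [0.154, 0.833, -0.523, -0.098]
ft_force: [-0.5, -0.3, -2.7]
finger_gap: 0.0316
finger_force: 50.8
```

```bash
python3 chk.py
```

```text
11.8667 [ 0.4996 -0.0741  0.2208] 0.004740362798588379 hit [0.4849 0.0227 0.063 ] dist 0.09025327809867881 tilt 25.764966910380263 0.03163797584817481 [-0.5247 -0.3029 -2.7311]
('dp', [-0.01, -0.01, 0.006], 'rot', [-0.0, 0.001, 0.003])
```

Within 2 mm. Hold for about 3 s.

Emit:
{"name": "move_arm", "arguments": {
  "increments": [
    {"dp": [0,0,0],"rot": [0,0,0],"gripper": 1},
    {"dp": [0,0,0],"rot": [0,0,0],"gripper": 1},
    {"dp": [0,0,0],"rot": [0,0,0],"gripper": 1},
    {"dp": [0,0,0],"rot": [0,0,0],"gripper": 1},
    {"dp": [0,0,0],"rot": [0,0,0],"gripper": 1},
    {"dp": [0,0,0],"rot": [0,0,0],"gripper": 1},
    {"dp": [0,0,0],"rot": [0,0,0],"gripper": 1},
    {"dp": [0,0,0],"rot": [0,0,0],"gripper": 1},
    {"dp": [0,0,0],"rot": [0,0,0],"gripper": 1},
    {"dp": [0,0,0],"rot": [0,0,0],"gripper": 1},
    {"dp": [0,0,0],"rot": [0,0,0],"gripper": 1},
    {"dp": [0,0,0],"rot": [0,0,0],"gripper": 1}
  ]
}}

```text
time_s: 12.87
position: [0.4996, -0.074, 0.2208]
eef_rot: [0.154, 0.833, -0.523, -0.098]
ft_force: [0.3, -0.1, -1.3]
finger_gap: 0.0312
finger_force: 50.8
```

Emit:
{"name": "move_arm", "arguments": {
  "increments": [
    {"dp": [0,0,0],"rot": [0,0,0],"gripper": 1},
    {"dp": [0,0,0],"rot": [0,0,0],"gripper": 1},
    {"dp": [0,0,0],"rot": [0,0,0],"gripper": 1},
    {"dp": [0,0,0],"rot": [0,0,0],"gripper": 1},
    {"dp": [0,0,0],"rot": [0,0,0],"gripper": 1},
    {"dp": [0,0,0],"rot": [0,0,0],"gripper": 1},
    {"dp": [0,0,0],"rot": [0,0,0],"gripper": 1},
    {"dp": [0,0,0],"rot": [0,0,0],"gripper": 1},
    {"dp": [0,0,0],"rot": [0,0,0],"gripper": 1},
    {"dp": [0,0,0],"rot": [0,0,0],"gripper": 1},
    {"dp": [0,0,0],"rot": [0,0,0],"gripper": 1},
    {"dp": [0,0,0],"rot": [0,0,0],"gripper": 1}
  ]
}}

```text
time_s: 13.87
position: [0.4996, -0.0741, 0.2207]
eef_rot: [0.154, 0.833, -0.523, -0.098]
ft_force: [0.5, 0.3, -1.3]
finger_gap: 0.0316
finger_force: 50.8
```

Emit:
{"name": "move_arm", "arguments": {
  "increments": [
    {"dp": [0,0,0],"rot": [0,0,0],"gripper": 1},
    {"dp": [0,0,0],"rot": [0,0,0],"gripper": 1},
    {"dp": [0,0,0],"rot": [0,0,0],"gripper": 1},
    {"dp": [0,0,0],"rot": [0,0,0],"gripper": 1},
    {"dp": [0,0,0],"rot": [0,0,0],"gripper": 1},
    {"dp": [0,0,0],"rot": [0,0,0],"gripper": 1}
  ]
}}

```text
time_s: 14.37
position: [0.4996, -0.0741, 0.2207]
eef_rot: [0.154, 0.833, -0.523, -0.098]
ft_force: [0.6, 1.0, -1.8]
finger_gap: 0.0313
finger_force: 50.8
```

```bash
python3 chk.py; python3 - <<'E'
from ik import *
s=state();c=np.array(s['position']);R0=R.from_quat(s['eef_rot'])
p=np.array([.5019,-.2863,.24]);Rt=R.from_quat([.5085,.861,0,0]);full=(R0.inv()*Rt).as_rotvec();prev=(c,R0)
for f in (1/3,2/3,1):
    nx=(c+(p-c)*f+[0,0,.02*(f<1)],R0*R.from_rotvec(full*f));print(inc(*nx,*prev),nx[0]);prev=nx
E
```

```text
14.3667 [ 0.4996 -0.0741  0.2207] 0.0023028784765408974 hit [0.4848 0.0227 0.063 ] dist 0.09014954532860107 tilt 25.75648252092967 0.03128996180258065 [ 0.6377  0.9734 -1.7571]
('dp', [-0.01, -0.011, 0.006], 'rot', [-0.0, 0.001, 0.003])
('dp', [-0.217, -0.437, 0.398], 'rot', [-0.228, 0.083, 0.133]) [ 0.5003 -0.1448  0.2472]
('dp', [-0.339, -0.371, 0.314], 'rot', [-0.228, 0.083, 0.133]) [ 0.5011 -0.2156  0.2536]
('dp', [-0.431, -0.308, 0.282], 'rot', [-0.228, 0.083, 0.133]) [ 0.5019 -0.2863  0.24  ]
```

Emit:
{"name": "move_arm", "arguments": {
  "increments": [
    {"dp": [-0.07,-0.15,0.13],"rot": [-0.076,0.027,0.044],"gripper": 1},
    {"dp": [-0.145,-0.29,0.265],"rot": [-0.152,0.055,0.088],"gripper": 1},
    {"dp": [-0.217,-0.437,0.398],"rot": [-0.228,0.083,0.133],"gripper": 1},
    {"dp": [-0.217,-0.437,0.398],"rot": [-0.228,0.083,0.133],"gripper": 1}
  ]
}}

```text
time_s: 14.7
position: [0.5002, -0.1529, 0.2512]
eef_rot: [0.296, 0.881, -0.364, -0.066]
ft_force: [0.9, -1.4, -1.1]
finger_gap: 0.0313
finger_force: 50.7
```

Emit:
{"name": "move_arm", "arguments": {
  "increments": [
    {"dp": [-0.11,-0.12,0.1],"rot": [-0.076,0.027,0.044],"gripper": 1},
    {"dp": [-0.22,-0.25,0.21],"rot": [-0.152,0.055,0.088],"gripper": 1},
    {"dp": [-0.339,-0.371,0.314],"rot": [-0.228,0.083,0.133],"gripper": 1},
    {"dp": [-0.339,-0.371,0.314],"rot": [-0.228,0.083,0.133],"gripper": 1}
  ]
}}

```text
time_s: 15.03
position: [0.4988, -0.2258, 0.2556]
eef_rot: [0.416, 0.889, -0.188, -0.034]
ft_force: [-0.1, -3.2, -2.7]
finger_gap: 0.0314
finger_force: 50.6
```

Emit:
{"name": "move_arm", "arguments": {
  "increments": [
    {"dp": [-0.14,-0.1,0.09],"rot": [-0.076,0.027,0.044],"gripper": 1},
    {"dp": [-0.28,-0.2,0.19],"rot": [-0.152,0.055,0.088],"gripper": 1},
    {"dp": [-0.431,-0.308,0.282],"rot": [-0.228,0.083,0.133],"gripper": 1},
    {"dp": [-0.431,-0.308,0.282],"rot": [-0.228,0.083,0.133],"gripper": 1},
    {"dp": [-0.431,-0.308,0.282],"rot": [-0.228,0.083,0.133],"gripper": 1},
    {"dp": [-0.431,-0.308,0.282],"rot": [-0.228,0.083,0.133],"gripper": 1}
  ]
}}

```text
time_s: 15.53
position: [0.5002, -0.2871, 0.2396]
eef_rot: [0.51, 0.86, -0.0, -0.002]
ft_force: [0.6, 0.5, -1.1]
finger_gap: 0.0316
finger_force: 50.7
```

```bash
cat > back.py <<'E'
from ik import *
import sys
s=state();print(s['position'],s['eef_rot'],np.abs(s['qd']).max(),s['finger_gap'],s['ft_force'],s['time_s'])
print(inc([.5019,-.2863,float(sys.argv[1])],R.from_quat([.5082,.8612,0,0])))
E
python3 back.py .11
```

```text
[ 0.5002 -0.2871  0.2396] [ 0.51    0.8601 -0.0003 -0.0017] 0.06294066712900771 0.0316100657165096 [ 0.5732  0.5032 -1.0653] 15.5333
('dp', [-0.004, 0.018, 1.08], 'rot', [-0.001, -0.002, -0.003])
```

Emit:
{"name": "move_arm", "arguments": {
  "increments": [
    {"dp": [0,0.015,0.3],"rot": [0,0,-0.002],"gripper": 1},
    {"dp": [0,0.015,0.6],"rot": [0,0,-0.002],"gripper": 1},
    {"dp": [0,0.015,0.9],"rot": [0,0,-0.002],"gripper": 1},
    {"dp": [0,0.015,1],"rot": [0,0,-0.002],"gripper": 1},
    {"dp": [0,0.015,1],"rot": [0,0,-0.002],"gripper": 1}
  ]
}}

```text
time_s: 15.95
position: [0.5019, -0.282, 0.1171]
eef_rot: [0.506, 0.863, 0.0, -0.005]
ft_force: [-0.4, -0.3, -0.7]
finger_gap: 0.0314
finger_force: 50.5
```

Emit:
{"name": "move_arm", "arguments": {
  "increments": [
    {"dp": [0,0,0.2],"rot": [0,0,0],"gripper": 1},
    {"dp": [0,0,0.35],"rot": [0,0,0],"gripper": 1},
    {"dp": [0,0,0.35],"rot": [0,0,0],"gripper": 1},
    {"dp": [0,0,0.35],"rot": [0,0,0],"gripper": 1},
    {"dp": [0,0,0.35],"rot": [0,0,0],"gripper": 1}
  ]
}}

```text
time_s: 16.37
position: [0.5053, -0.2852, 0.0804]
eef_rot: [0.507, 0.862, 0.001, 0.002]
ft_force: [-0.6, -0.3, -1.0]
finger_gap: 0.0312
finger_force: 50.5
```

```bash
python3 back.py .0335
```

```text
[ 0.5053 -0.2852  0.0804] [0.5074 0.8617 0.0007 0.0017] 0.007371604483278123 0.0312075483188385 [-0.6164 -0.2926 -0.9909] 16.3667
('dp', [0.006, -0.03, 0.391], 'rot', [0.002, 0.001, 0.001])
```

Emit:
{"name": "move_arm", "arguments": {
  "increments": [
    {"dp": [0.006,-0.03,0.1],"rot": [0.002,0.001,0.001],"gripper": 1},
    {"dp": [0.006,-0.03,0.1],"rot": [0.002,0.001,0.001],"gripper": 1},
    {"dp": [0.006,-0.03,0.1],"rot": [0.002,0.001,0.001],"gripper": 1},
    {"dp": [0.006,-0.03,0.1],"rot": [0.002,0.001,0.001],"gripper": 1}
  ]
}}

```text
time_s: 16.7
position: [0.4998, -0.2866, 0.0663]
eef_rot: [0.509, 0.861, -0.001, -0.002]
ft_force: [0.2, -0.5, -0.8]
finger_gap: 0.0317
finger_force: 50.6
```

```bash
python3 back.py .034
```

```text
[ 0.4998 -0.2866  0.0663] [ 0.5088  0.8609 -0.0006 -0.0017] 0.005509344448163296 0.0317383403228817 [ 0.1587 -0.4876 -0.8386] 16.7
('dp', [-0.007, 0.018, 0.269], 'rot', [-0.002, -0.001, -0.001])
```

Emit:
{"name": "move_arm", "arguments": {
  "increments": [
    {"dp": [-0.004,0.014,0.06],"rot": [0,0,0],"gripper": 1},
    {"dp": [-0.004,0.014,0.12],"rot": [0,0,0],"gripper": 1},
    {"dp": [-0.004,0.014,0.18],"rot": [0,0,0],"gripper": 1},
    {"dp": [-0.004,0.014,0.23],"rot": [0,0,0],"gripper": 1},
    {"dp": [-0.004,0.014,0.255],"rot": [0,0,0],"gripper": 1},
    {"dp": [-0.004,0.014,0.255],"rot": [0,0,0],"gripper": 1}
  ]
}}

```text
time_s: 17.2
position: [0.5006, -0.2857, 0.0342]
eef_rot: [0.509, 0.861, -0.001, -0.003]
ft_force: [-0.3, -0.7, -1.2]
finger_gap: 0.0316
finger_force: 50.7
```

```bash
python3 back.py .033
```

```text
[ 0.5006 -0.2857  0.0342] [ 0.5086  0.861  -0.0007 -0.003 ] 0.017827420502773462 0.03157563770115085 [-0.3019 -0.671  -1.1951] 17.2
('dp', [-0.01, 0.007, 0.01], 'rot', [-0.003, -0.003, -0.001])
```

Very close to home with no side force; touch down, then release slowly.

Emit:
{"name": "move_arm", "arguments": {
  "increments": [
    {"dp": [-0.006,0.007,0.012],"rot": [-0.003,-0.003,0],"gripper": 1},
    {"dp": [-0.006,0.007,0.015],"rot": [-0.003,-0.003,0],"gripper": 1},
    {"dp": [-0.006,0.007,0.015],"rot": [-0.003,-0.003,0],"gripper": 1}
  ]
}}

```text
time_s: 17.45
position: [0.5025, -0.2863, 0.0338]
eef_rot: [0.509, 0.861, 0.0, 0.002]
ft_force: [-0.1, -0.3, -1.8]
finger_gap: 0.0314
finger_force: 50.7
```

```bash
python3 back.py .033
```

```text
[ 0.5025 -0.2863  0.0338] [0.5086 0.861  0.0003 0.0015] 0.0037177589620720434 0.03138280897577773 [-0.1045 -0.2555 -1.8397] 17.45
('dp', [0.002, -0.005, 0.006], 'rot', [0.001, 0.002, -0.001])
```

Emit:
{"name": "move_arm", "arguments": {
  "increments": [
    {"dp": [0,0,0.008],"rot": [0,0,0],"gripper": 1},
    {"dp": [0,0,0.012],"rot": [0,0,0],"gripper": 1},
    {"dp": [0,0,0.012],"rot": [0,0,0],"gripper": 1}
  ]
}}

```text
time_s: 17.7
position: [0.5027, -0.2864, 0.0328]
eef_rot: [0.509, 0.861, 0.0, 0.002]
ft_force: [-0.2, -1.1, 2.4]
finger_gap: 0.0316
finger_force: 51.3
```

Emit:
{"name": "move_arm", "arguments": {
  "grip_force": 20,
  "increments": [
    {"dp": [0,0,0],"rot": [0,0,0],"gripper": 0.3},
    {"dp": [0,0,0],"rot": [0,0,0],"gripper": 0},
    {"dp": [0,0,0],"rot": [0,0,0],"gripper": -0.4},
    {"dp": [0,0,0],"rot": [0,0,0],"gripper": -0.7},
    {"dp": [0,0,0],"rot": [0,0,0],"gripper": -1},
    {"dp": [0,0,0],"rot": [0,0,0],"gripper": -1},
    {"dp": [0,0,0],"rot": [0,0,0],"gripper": -1},
    {"dp": [0,0,0],"rot": [0,0,0],"gripper": -1}
  ]
}}

```text
time_s: 18.37
position: [0.5024, -0.2863, 0.0321]
eef_rot: [0.509, 0.861, 0.0, 0.001]
ft_force: [0.4, -0.6, 0.4]
finger_gap: 0.0852
finger_force: 0.0
```

Emit:
{"name": "move_arm", "arguments": {
  "increments": [
    {"dp": [0,0,-0.1],"rot": [0,0,0],"gripper": -1},
    {"dp": [0,0,-0.25],"rot": [0,0,0],"gripper": -1},
    {"dp": [0,0,-0.5],"rot": [0,0,0],"gripper": -1},
    {"dp": [0,0,-0.75],"rot": [0,0,0],"gripper": -1},
    {"dp": [0,0,-1],"rot": [0,0,0],"gripper": -1},
    {"dp": [0,0,-1],"rot": [0,0,0],"gripper": -1}
  ]
}}

```text
time_s: 18.87
position: [0.5061, -0.287, 0.1593]
eef_rot: [0.509, 0.861, 0.001, 0.008]
ft_force: [1.1, -0.1, 0.9]
finger_gap: 0.0856
finger_force: 0.0
```

Emit:
{"name": "move_arm", "arguments": {
  "increments": [
    {"dp": [0,0,-0.3],"rot": [0,0,0],"gripper": -1},
    {"dp": [0,0,-0.6],"rot": [0,0,0],"gripper": -1},
    {"dp": [0,0,-0.6],"rot": [0,0,0],"gripper": -1},
    {"dp": [0,0,-0.6],"rot": [0,0,0],"gripper": -1}
  ]
}}

```text
time_s: 19.2
position: [0.5032, -0.2862, 0.227]
eef_rot: [0.509, 0.861, 0.0, 0.004]
ft_force: [-0.8, 0.3, -0.5]
finger_gap: 0.0853
finger_force: 0.0
```

```bash
python3 back.py .22; python3 - <<'E'
from h import *
im=read_camera('wrist')[:,:,::-1];im2=read_camera('scene')[:,:,::-1]
cv2.imwrite('pics/end.png',np.hstack([cv2.resize(im[60:380,180:500],(400,400)),cv2.resize(im2[180:380,180:440],(400,400))]))
E
```

```text
[ 0.5032 -0.2862  0.227 ] [0.5086 0.861  0.0004 0.0042] 0.06412868309019239 0.08533319841838033 [-0.773   0.2869 -0.5191] 19.2
('dp', [0.005, -0.01, 0.059], 'rot', [0.003, 0.004, -0.001])
```

View pics/end.png

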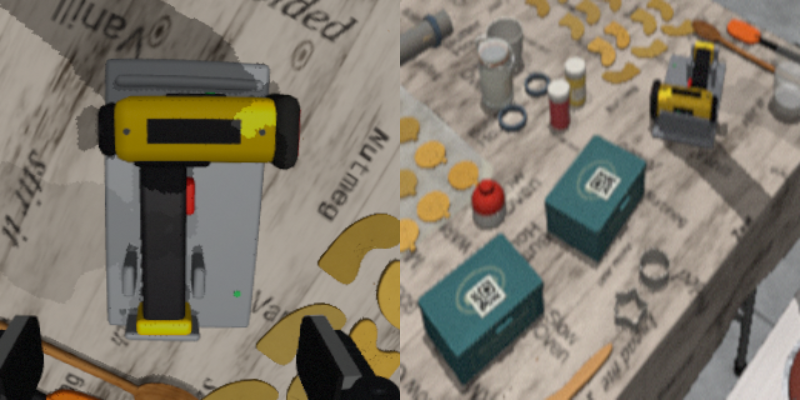

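Emit:
{"name": "move_arm", "arguments": {
  "increments": [
    {"dp": [0,0,0],"rot": [0,0,0],"gripper": -1},
    {"dp": [0,0,0],"rot": [0,0,0],"gripper": -1},
    {"dp": [0,0,0],"rot": [0,0,0],"gripper": -1}
  ]
}}

```text
time_s: 19.55
position: [0.5013, -0.2859, 0.223]
eef_rot: [0.509, 0.861, 0.0, 0.0]
ft_force: [0.2, -0.5, -0.7]
finger_gap: 0.0855
finger_force: 0.0
```

```bash
python3 -c "
from plant import *
print(sign_off())"
```

```text
the job is handed in; nothing more can be done
None
```

I shut the open tin, aimed the trigger-squeezed scanner at its code for 2.5 s (computed 90 mm away, 26° off vertical, about 2 mm off centre), laid it back in its cradle and signed off at about 19.6 s; the simulator gave no scan confirmation, and the final picture shows both tins shut.

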